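Free a quarter-turn stopper of unknown hand and hold it off the urn

TASK

Take the ribbed black stopper off the steel urn. It is locked by a quarter-turn catch that may be left-handed or right-handed: try turning it by its grip bar, and if it comes up against a stop after a few degrees do not wrench it but turn it the other way until it is free, then lift it straight up well clear of the neck and finish while still holding it there, level and still, about 8 cm above where it sat. Leave the soup tin, salt shaker, mug and honey jar where they stand.

Things in the scene. Friction and masses are not known exactly. Their poses are not given: they have to be found in the camera images.
- urn: squat round steel urn, 120 mm across (152 over two small side ears), fixed to the range top. Origin: centre of its underside; z up its axis. Shoulder at 65 mm height. The locked stopper's x axis lies along the urn's x axis within 3 degrees. The stop pins of its catch bear some 4 N m of twist: feel for a stop at about 0.5 N m.
- stopper: black ribbed cap, loose, 0.1 to 0.2 kg, 70 mm across, over the urn's neck. Origin: centre of its open underside, 68 mm above the urn's underside when seated. x along the grip bar, z up. Disc top 26 mm above the origin; on it a straight grip bar 60 mm long (x), 16 mm wide (y), 28 mm high (26 to 54 mm above the origin), to be gripped from above across its width
- stopper_grip (a point): point on the stopper's axis in the middle of the grip bar, 48 mm above the stopper's origin and 6 mm below the bar's top: the place to grip. Axes as the stopper's.
- urn_mouth (a point): centre of the urn's mouth, on top of the neck (44 mm across, 60 over its tabs), 89 mm above the urn's origin. Catch: locked, the stopper lifts 2 mm at most. Wrong way it meets a hard stop about 7 degrees from the urn's yaw; right way (either, by chance; not visible) it turns easily, unsprung, is free beyond 40 degrees, stops hard at 75: lift at 50 to 65.
- soup_tin: low tin can, 75 mm across, 58 mm high, near the left of the urn; origin at centre of underside
- salt_shaker: salt shaker, 44 mm across, 90 mm high, near the right of the urn; origin at centre of underside
- mug: patterned mug with handle, 84 x 119 mm, 92 mm high, behind the urn; origin at centre of underside
- honey_jar: glass jar with a screw lid, 69 mm across, 112 mm high, behind the urn; origin at centre of underside
Things that resemble listed ones, but are neither listed nor needed, are in the scene too. There is more than one size of the stopper; the job needs the larger.

How it is judged:
On the way:
1. the stopper, still on the neck, is turned at least 37 degrees out of its locked position (angle between the x axis of stopper and the x axis of urn, either way round above 0.65 rad and z of stopper in the frame of urn below 0.085 m), for 0.1 s.
At the end, for the whole second after the job is handed in: The stopper is held in the fingers (over 3 N), touching the urn nowhere, 50 to 172 mm above where it sat, within 50 mm of the urn's axis, level within 0.2 rad and still (under 0.03 m/s) (z of stopper in the frame of urn between 0.118 and 0.24 m and horizontal distance between stopper and urn below 0.05 m and angle between stopper's own z axis and vertical below 0.2 rad and contact force between the fingers and stopper above 3 N and contact force between stopper and urn below 0.1 N and linear speed of stopper below 0.03 m/s); the arm keeps its last pose, push and grip.
It fails at once if a bystander is moved more than 20 mm (distance of any of soup_tin, salt_shaker, mug, honey_jar from where it was at the start of the episode above 0.02 m).
It fails at once if the stopper is wrenched hard against the urn (over 150 N) (contact force between stopper and urn above 150 N).
It also fails if it takes over 42 s, if anything falls off the work surface, if the arm or the gripper's body presses on something with over 40 N, if the wrist force passes 120 N, or if a joint passes its speed limit or range.

ROBOT

A 6-joint arm with a two-finger parallel gripper is mounted at the origin on a cart in front of the work surface, level with it; the furniture and walls round the work are solid. World frame = base frame: x ahead of the robot, y to its left, z up, the work surface at z = 0. Lengths are in m, angles in rad, forces in N, time in s.
With the tool pointing down it reaches from about 0.325 to 0.9 m from the base axis. Payload 6.1 kg.
Tool frame: the origin (TCP) lies between the finger pads; the fingertips stand manip.tcp_to_tips ahead of it and the grasp point (between the pads) lies 8 mm behind it (manip.tcp_to_tips is the distance from the TCP to the fingertips, in m); z points along the fingers, y is the line along which they close (so a half turn about z gives the same grasp; the last joint's range is limited). The gripper opens to 85 mm and grips with 20 to 120 N. Pads are 22 mm wide; open, the fingers measure 114 mm over their backs; the gripper's body (76 mm by 85 mm) begins 54 mm behind the grasp point. The pads swing forward as they close: fully open they stand 13 mm farther back than shut.
Start: joints at [-1.263, 0.22, 1.526, -0, 1.395, -0.126], TCP at [0.263, -0.567, 0.242] pointing down, gripper open.
Joint ranges: [-2.98, 2.98], [-0.91, 2.08], [0.09, 2.57], [-1.24, 4.39], [0.2, 2.65], [-2.68, 2.68]. Speed limits (rad/s): [2.57, 2.57, 3.01, 3.14, 3.14, 3.14].

INTERFACE

Orientations are given as a 3x3 rotation matrix whose columns are the frame's x, y, z axes.
In Python, from bench import manip, optics, workorder gives the robot as it stands. The module is installed in compiled form; this text tells all that it offers.
- The arm moves only by the tool drive_tool, never from a script. Its argument "commands" is a list of rows, each a list of 3 entries, a list of its own where there are three numbers: the shift along the tool's x, y, z each as a share of 800 mm, from -1 to 1, then the turn, a rotation vector about the tool's x, y, z each as a share of 1.5 rad, from -1 to 1, then the closure, from 0 (fully open) to 1 (shut). In form: [[[x, y, z], [wx, wy, wz], claw], ...]. A call has 1 to 20 rows; each row shifts and turns the commanded pose from where the row before left it, along the tool's axes as they then stand; what a row does not reach is not made up. A row lasts 1/12 s, in which the tool goes at most 41.7 mm and 7.16 degrees, less where a joint would pass 70% of its speed; a pose out of reach is approached as far as the arm can. A call with a number of a shift or a turn outside -1 to 1 is refused whole. A call with a gripper value outside its range is refused whole. The fingers move at their own pace and stop on an object; "force" is the grip in N (left out, the last holds). Time passes only in rows, so rows that do not move let the fingers close. It gives the time, the measured TCP pose, the force, the opening and the grip force at its end, in the units of the state.
- manip.get_state(): the state, without advancing time (a new reading comes with each control period).
- optics.read_camera(name): name is "scene" or "side" or "wrist"; returns the picture (420x560x3 uint8, red, green, blue); there is no depth.
- optics.camera_model(name): a dict with "vertical_fov" (degrees; the focal length in pixels is half the picture's height over the tangent of half this angle, whatever the lens; pixels are square), "cx", "cy" (the principal point, pixels), "rvec" (rotation vector, rad) and "tvec" (3), from world to camera coordinates, as OpenCV has them; the wrist camera has in their place "mount" (4x4, takes a point from camera to tool coordinates, whose origin is the TCP and whose axes are the flange's). Camera axes: x right, y down, z forward; pixel columns grow to the right and rows downward; lengths in m; the calibration is good to about 2 mm. The wrist camera is an equidistant fisheye: a pixel r from the principal point sees the ray r / f radians off the axis. A picture is of the moment at which its call begins: read the wrist's pose just before it. camera_model takes no time and is no camera call.
- workorder.finish_job(): hands the job in; it is judged then, once.
Trained networks look in the newest picture that a camera, given by its name, has taken for a name from the list of things; names that differ only in an ending like _2 or _b are one class to them, and where a whole thing is asked for, a point or a joint stands for the part that bears it (a point fixed in the world has none). Each returns a list of dicts, best first, with "p" (0 to 1); they miss things now and then, are a little off and sometimes report something else, mostly with a low value. They report only what shows in the picture. A call takes as long as a camera call. They do not tell look-alikes from the thing itself.
- optics.spot_in(query, camera): "at" ([x, y, z] in m, in world coordinates, good to about 4 mm: the middle of the surface that is visible of it).
- optics.trace(query, camera): "pixels" (420x560 bool, what is visible of it).
The state is a dict: "time": time; "qpos": joint angles; "dq": joint speeds; "joint_efforts": joint torques, N m; "tool_pos": TCP position; "tool_rot": TCP orientation; "contact_force": force on the tool from outside, world axes, zero at the start; "wrist_torque": the same for the moment, N m; "grip_width": finger opening in m; "grip_force": force on a finger pad.
Only numpy, scipy, OpenCV 4.12 (cv2) and the standard library are available. Lean on these libraries where they do the work, as an engineer would, in place of code of your own. Each camera call takes 0.05 s, during which the arm holds its last target. There are 200 camera calls.

## Working session

There is one attempt and no reset: what is moved stays moved. The work goes in short steps, Python scripts to look and compute and a tool call to move; the robot and the scene stay as the last step left them, time stands still between calls to the robot, and variables do not carry over. Pictures are saved under pics/ and viewed, at most 10 in all, crops included, and the job is handed in when it is done.

Besides the shell and the picture viewer there is one more tool, called after "Call:" by a JSON object that holds its "api" and its "payload". drive_tool: Moves the arm, as the interface text tells. Shift numbers are shares of 800 mm and turn numbers shares of 1.5 rad, none past 1 either way. Its arguments: {"type":"object","properties":{"commands":{"type":"array"},"force":{"type":"number"}},"required":["commands"]}

```bash
mkdir -p pics
cat > h.py <<'E'
import numpy as np, cv2
from bench import manip, optics, workorder
def save(n,im): cv2.imwrite('pics/'+n,im[:,:,::-1])
E
python3 - <<'E'
from h import *
a=optics.read_camera('scene');b=optics.read_camera('side')
save('scene.png',a);save('side.png',b)
for c in ('scene','side'):
  for q in ('stopper','stopper_grip','urn','soup_tin','salt_shaker','mug','honey_jar'):
    print(c,q,[(np.round(d['at'],3).tolist(),round(d['p'],2)) for d in optics.spot_in(q,c)])
print(manip.tcp_to_tips); s=manip.get_state(); print({k:np.round(v,3).tolist() for k,v in s.items()})
for c in ('scene','side','wrist'):print(optics.camera_model(c))
E
```

```text
scene stopper [([0.487, 0.169, 0.094], 0.81), ([0.48, 0.015, 0.018], 0.55)]
scene stopper_grip [([0.484, 0.164, 0.093], 0.91), ([0.477, 0.021, 0.019], 0.75)]
scene urn [([0.463, 0.186, 0.044], 0.87)]
scene soup_tin [([0.511, 0.288, 0.054], 0.87), ([0.486, 0.166, 0.096], 0.31), ([0.465, 0.188, 0.046], 0.24)]
scene salt_shaker [([0.503, -0.238, 0.047], 0.68)]
scene mug [([0.663, 0.093, 0.062], 0.93), ([0.485, 0.168, 0.096], 0.3)]
scene honey_jar []
side stopper [([0.498, 0.138, 0.094], 0.81), ([0.557, 0.281, 0.057], 0.69), ([0.483, -0.008, 0.022], 0.67), ([0.497, 0.108, 0.043], 0.26)]
side stopper_grip [([0.487, -0.008, 0.02], 0.85), ([0.495, 0.137, 0.09], 0.71)]
side urn [([0.49, 0.104, 0.045], 0.82)]
side soup_tin [([0.554, 0.281, 0.057], 0.61)]
side salt_shaker [([0.504, -0.267, 0.05], 0.75)]
side mug [([0.687, 0.041, 0.065], 0.69)]
side honey_jar [([0.677, 0.237, 0.07], 0.74)]
0.011
{'time': 0.8, 'qpos': [-1.263, 0.22, 1.526, -0.0, 1.395, -0.126], 'dq': [-0.001, -0.001, -0.001, 0.0, 0.0, 0.0], 'joint_efforts': [0.0, -49.679, -38.971, -0.0, 0.001, -0.0], 'tool_pos': [0.263, -0.567, 
[... 338 characters left out ...]
386133]), 'tvec': array([0.42721606, 0.29979141, 0.74572998])}
{'vertical_fov': 55.57024820056958, 'cx': 273.24704447246614, 'cy': 208.46734772170703, 'rvec': array([ 2.05957024, -0.24827147,  0.14682666]), 'tvec': array([-0.58438146,  0.13535116,  0.85428067])}
{'vertical_fov': 65.70646984690485, 'cx': 279.3919861246254, 'cy': 207.99956182228806, 'mount': array([[ 9.17484283e-04, -9.52783547e-01, -3.03648926e-01,
         7.64753055e-02],
       [ 9.99998591e-01,  4.47313102e-04,  1.61795542e-03,
        -8.55703438e-04],
       [-1.40573516e-03, -3.03649983e-01,  9.52782615e-01,
        -1.31017709e-01],
       [ 0.00000000e+00,  0.00000000e+00,  0.00000000e+00,
         1.00000000e+00]])}
```

View pics/scene.png

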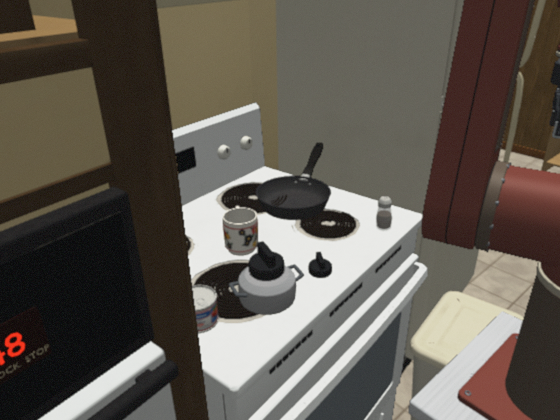

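View pics/side.png

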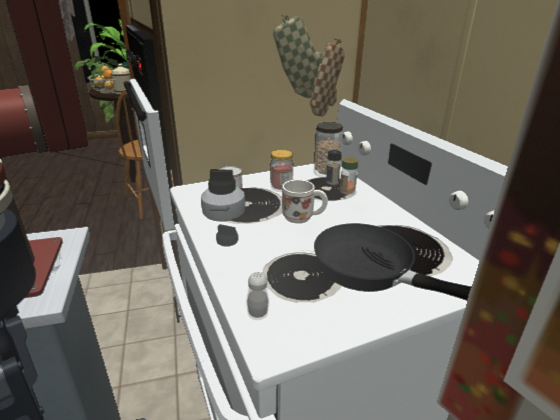

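Scene: the urn is at (267,285) with a black stopper on top at (267,262). A smaller black stopper lies on the range at (320,266). The side view shows the same two at (221,183) and (227,235). The one on the urn fits: it is larger and seated. I'll move the wrist camera above it to confirm.

Call:
{"api": "drive_tool", "payload": {"commands": [[[0.03,-0.036,-0.006],[0,0,0],0],[[0.03,-0.036,-0.006],[0,0,0],0],[[0.03,-0.036,-0.006],[0,0,0],0],[[0.03,-0.036,-0.006],[0,0,0],0],[[0.03,-0.036,-0.006],[0,0,0],0],[[0.03,-0.036,-0.006],[0,0,0],0],[[0.03,-0.036,-0.006],[0,0,0],0],[[0.03,-0.036,-0.006],[0,0,0],0],[[0.03,-0.036,-0.006],[0,0,0],0],[[0.03,-0.036,-0.006],[0,0,0],0],[[0.03,-0.036,-0.006],[0,0,0],0],[[0.03,-0.036,-0.006],[0,0,0],0],[[0.03,-0.036,-0.006],[0,0,0],0],[[0.03,-0.036,-0.006],[0,0,0],0],[[0.03,-0.036,-0.006],[0,0,0],0],[[0.03,-0.036,-0.006],[0,0,0],0],[[0.03,-0.036,-0.006],[0,0,0],0],[[0.03,-0.036,-0.006],[0,0,0],0],[[0.03,-0.036,-0.006],[0,0,0],0],[[0,0,0],[0,0,0],0]]}}

```text
time: 2.47
tool_pos: [0.4472, 0.1267, 0.3346]
tool_rot: [[0.905, 0.426, 0.002], [0.426, -0.905, 0.003], [0.003, -0.002, -1.0]]
contact_force: [-0.2, -1.3, -0.6]
grip_width: 0.0854
grip_force: 0.0
```

Run:
```python
from h import *
s=manip.get_state(); w=optics.read_camera('wrist'); save('w1.png',w)
print({k:np.round(s[k],3).tolist() for k in('time','qpos','tool_pos','tool_rot','contact_force')})
for q in ('stopper','stopper_grip','urn'): print(q,[(np.round(d['at'],3).tolist(),round(d['p'],2)) for d in optics.spot_in(q,'wrist')])
```

```text
{'time': 2.467, 'qpos': [0.104, -0.221, 1.797, 0.003, 1.563, 1.235], 'tool_pos': [0.447, 0.127, 0.335], 'tool_rot': [[0.905, 0.426, 0.002], [0.426, -0.905, 0.003], [0.003, -0.002, -1.0]], 'contact_force': [-0.168, -1.312, -0.642]}
stopper [([0.488, 0.01, 0.018], 0.88), ([0.501, 0.155, 0.098], 0.83)]
stopper_grip [([0.488, 0.016, 0.023], 0.6), ([0.498, 0.156, 0.094], 0.58)]
urn [([0.503, 0.157, 0.058], 0.62)]
```

View pics/w1.png

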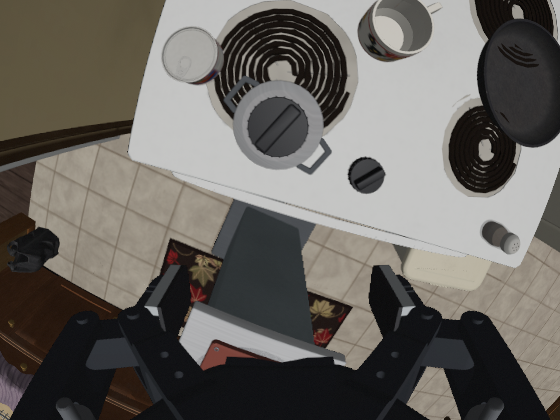

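The wrist view shows the urn at (278,125) with the large ribbed cap on it, its bar running diagonally and the ears at (240,95) and (315,155). The small look-alike at (366,175) sits on the bare range. I'll confirm in an enlarged crop.

```bash
cat >> h.py <<'E'
def ray(s,uv):
    m=optics.camera_model('wrist'); f=210/np.tan(np.radians(m['vertical_fov']/2))
    p=np.array(uv,float)-[m['cx'],m['cy']]; r=np.hypot(*p); t=r/f
    d=np.r_[p/max(r,1e-9)*np.sin(t),np.cos(t)]
    M=np.array(m['mount']); R=np.array(s['tool_rot'])
    return R@M[:3,3]+s['tool_pos'], R@M[:3,:3]@d
def px(s,uv,z):
    o,d=ray(s,uv); return (o+d*(z-o[2])/d[2])
E
python3 - <<'E'
from h import *
w=cv2.imread('pics/w1.png'); c=w[70:190,210:350]
cv2.imwrite('pics/w1c.png',cv2.convertScaleAbs(cv2.resize(c,None,fx=5,fy=5,interpolation=cv2.INTER_CUBIC),alpha=1.6,beta=20))
E
```

```text
(no output)
```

View pics/w1c.png

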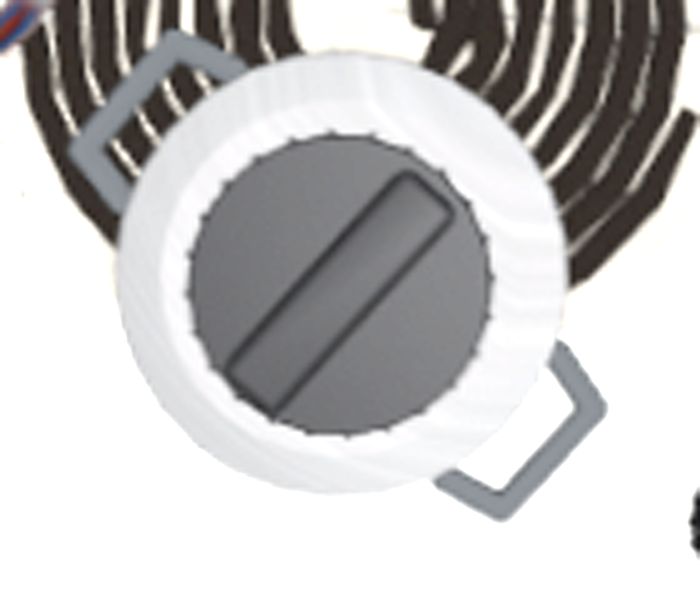

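This is the ribbed cap on the urn's neck with its grip bar, so it is the right one. The bar top's corners in the crop are (408,172), (453,212), (232,366) and (275,412).

Run:
```python
from h import *
s=manip.get_state()
P=np.array([px(s,(210+u/5-.4,70+v/5-.4),.122) for u,v in [(408,172),(453,212),(232,366),(275,412)]])
print(P.round(4)); a=P[:2].mean(0);b=P[2:].mean(0);d=a-b
print('c',P.mean(0).round(4),'len',np.linalg.norm(d),'w',np.linalg.norm(P[0]-P[1]),np.linalg.norm(P[2]-P[3]),'yaw',np.degrees(np.arctan2(d[1],d[0])))
D=np.array([px(s,(210+u/5-.4,70+v/5-.4),.094) for u,v in [(190,285),(492,285),(340,134),(340,436)]]);print(D.round(4),D.mean(0))
R=np.array(s['tool_rot']);print('tool yaw',np.degrees(np.arctan2(R[1,0],R[0,0])))
print('d tool',R.T@(P.mean(0)-s['tool_pos']))
```

```text
[[0.5241 0.1435 0.122 ]
 [0.5205 0.1315 0.122 ]
 [0.4714 0.1597 0.122 ]
 [0.4662 0.1474 0.122 ]]
c [0.4955 0.1455 0.122 ] len 0.055784819588505986 w 0.012555252126112233 0.013380039548033422 yaw -16.726565318014575
[[0.4809 0.1766 0.094 ]
 [0.5096 0.1146 0.094 ]
 [0.5262 0.1601 0.094 ]
 [0.4634 0.131  0.094 ]] [0.49501943 0.14558701 0.094     ]
tool yaw 24.85361888762529
d tool [ 0.05537217 -0.00196654  0.21124277]
```

Call:
{"api": "drive_tool", "payload": {"commands": [[[0,0,0],[0,0,-0.0806],0],[[0,0,0],[0,0,-0.0806],0],[[0,0,0],[0,0,-0.0806],0],[[0,0,0],[0,0,-0.0806],0],[[0,0,0],[0,0,-0.0806],0],[[0,0,0],[0,0,-0.0806],0],[[0,0,0],[0,0,-0.0806],0],[[0,0,0],[0,0,-0.0806],0],[[0,0,0],[0,0,-0.0806],0],[[0,0,0],[0,0,-0.0806],0],[[0,0,0],[0,0,-0.0806],0],[[0,0,0],[0,0,-0.0806],0],[[0,0,0],[0,0,-0.0806],0],[[0,0,0],[0,0,-0.0806],0],[[0,0,0],[0,0,-0.0806],0],[[0,0,0],[0,0,-0.0806],0],[[0,0,0],[0,0,-0.0806],0],[[0,0,0],[0,0,-0.0806],0],[[0,0,0],[0,0,-0.0806],0],[[0,0,0],[0,0,-0.0806],0]]}}

```text
time: 4.33
tool_pos: [0.4463, 0.1193, 0.3334]
tool_rot: [[-0.959, 0.283, -0.0], [0.283, 0.959, -0.0], [-0.0, -0.0, -1.0]]
contact_force: [-0.4, -0.3, 0.5]
grip_width: 0.0853
grip_force: 0.0
```

Run:
```python
from h import *
s=manip.get_state();R=np.array(s['tool_rot']);print('tool yaw',np.degrees(np.arctan2(R[1,0],R[0,0])),R.round(3),np.round(s['qpos'],3))
print((R.T@(np.array([.4953,.1455,.23])-s['tool_pos']))/.8)
```

```text
tool yaw 163.55942737362878 [[-0.959  0.283 -0.   ]
 [ 0.283  0.959 -0.   ]
 [-0.    -0.    -1.   ]] [ 0.09  -0.226  1.803 -0.     1.564 -1.193]
[-0.04942063  0.04875692  0.12925434]
```

Call:
{"api": "drive_tool", "payload": {"commands": [[[-0.0082,0.0081,0.0215],[0,0,0],0],[[-0.0082,0.0081,0.0215],[0,0,0],0],[[-0.0082,0.0081,0.0215],[0,0,0],0],[[-0.0082,0.0081,0.0215],[0,0,0],0],[[-0.0082,0.0081,0.0215],[0,0,0],0],[[-0.0082,0.0081,0.0215],[0,0,0],0],[[0,0,0],[0,0,0],0],[[0,0,0],[0,0,0],0],[[0,0,0],[0,0,0],0]]}}

```text
time: 5.08
tool_pos: [0.4954, 0.146, 0.2312]
tool_rot: [[-0.958, 0.287, 0.001], [0.287, 0.958, -0.0], [-0.001, 0.0, -1.0]]
contact_force: [-0.3, -0.3, 1.1]
grip_width: 0.0857
grip_force: 0.0
```

Run:
```python
from h import *
s=manip.get_state(); w=optics.read_camera('wrist'); R=np.array(s['tool_rot'])
print(np.round(s['tool_pos'],4),np.degrees(np.arctan2(R[1,0],R[0,0])))
cv2.imwrite('pics/w2.png',cv2.convertScaleAbs(cv2.resize(w[100:400,80:480,::-1],None,fx=2,fy=2),alpha=1.6,beta=20))
```

```text
[0.4954 0.146  0.2312] 163.30584881208824
```

View pics/w2.png

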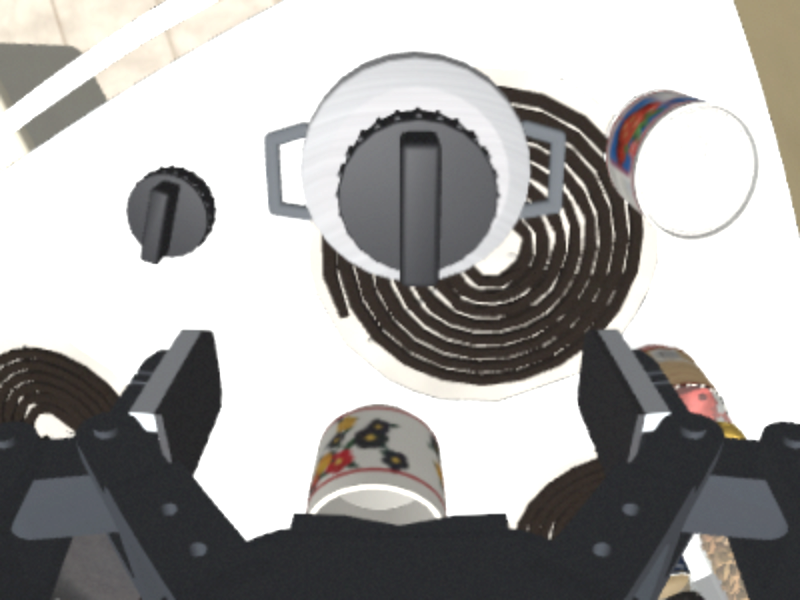

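The bar is vertical in this crop, so it lines up with the tool's x. Its top face runs from about (403,148)–(437,148) to (400,285)–(440,285). The tin is at (690,160).

Run:
```python
from h import *
s=manip.get_state();R=np.array(s['tool_rot'])
P=np.array([px(s,(80+u/2-.25,100+v/2-.25),.122) for u,v in [(403,148),(438,148),(400,285),(440,285)]])
d=P[:2].mean(0)-P[2:].mean(0)
print('c',P.mean(0).round(4),'len',np.linalg.norm(d),'w',np.linalg.norm(P[0]-P[1]),np.linalg.norm(P[2]-P[3]),'yaw',np.degrees(np.arctan2(d[1],d[0])))
D=np.array([px(s,(80+u/2-.25,100+v/2-.25),.094) for u,v in [(338,192),(499,192)]]);print(D.round(4),D.mean(0))
print((R.T@(P.mean(0)-s['tool_pos'])))
```

```text
c [0.4968 0.1541 0.122 ] len 0.05614589825696635 w 0.01321120394536396 0.016154817927087152 yaw 163.7418806410211
[[0.484  0.1219 0.094 ]
 [0.5038 0.1884 0.094 ]] [0.49392587 0.15516128 0.094     ]
[0.00133239 0.00783498 0.10969375]
```

The first picture was taken while the arm was still settling. The later, settled one puts the axis at y≈0.154, which agrees with the detector. I'll correct by +8 mm along the tool's y and descend.

Call:
{"api": "drive_tool", "payload": {"commands": [[[0,0.0049,0.01],[0,0,0],0],[[0,0.0049,0.02],[0,0,0],0],[[0,0,0.02],[0,0,0],0],[[0,0,0.02],[0,0,0],0],[[0,0,0.02],[0,0,0],0],[[0,0,0.02],[0,0,0],0],[[0,0,0.02],[0,0,0],0],[[0,0,0.0135],[0,0,0],0],[[0,0,0.008],[0,0,0],0],[[0,0,0],[0,0,0],0],[[0,0,0],[0,0,0],0],[[0,0,0],[0,0,0],0]]}}

```text
time: 6.13
tool_pos: [0.4983, 0.1547, 0.1102]
tool_rot: [[-0.958, 0.286, 0.002], [0.286, 0.958, 0.0], [-0.002, 0.001, -1.0]]
contact_force: [0.9, -0.1, 1.0]
grip_width: 0.0854
grip_force: 0.0
```

Run:
```python
from h import *
s=manip.get_state(); w=optics.read_camera('wrist')
print({k:np.round(s[k],4).tolist() for k in('qpos','contact_force','wrist_torque')})
cv2.imwrite('pics/w3.png',cv2.convertScaleAbs(cv2.resize(w[100:400,80:480,::-1],None,fx=2,fy=2),alpha=1.6,beta=20))
```

```text
{'qpos': [0.1499, 0.1117, 1.9126, -0.0, 1.1155, -1.1311], 'contact_force': [0.8936, -0.1391, 1.0446], 'wrist_torque': [0.01, 0.025, 0.0418]}
```

View pics/w3.png

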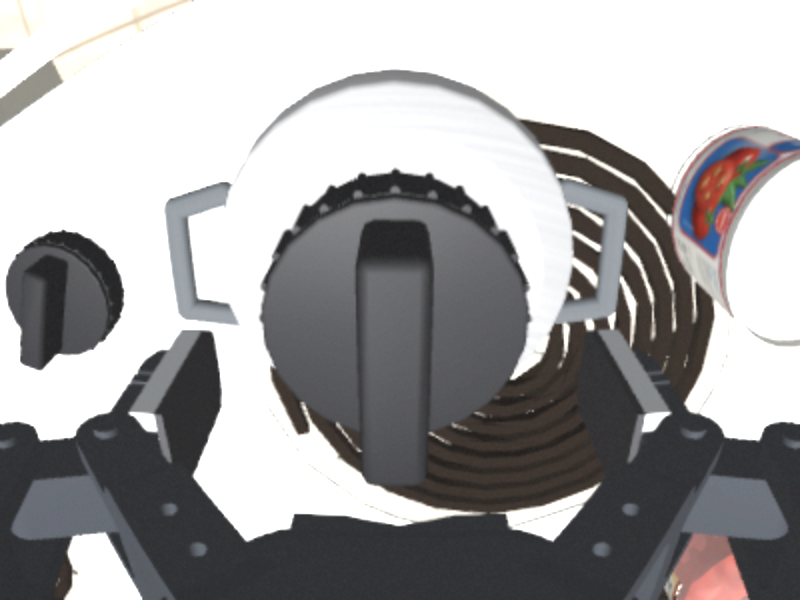

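The bar, at x≈394, lies between the pads, whose midpoint is x≈400. Closing on it.

Call:
{"api": "drive_tool", "payload": {"commands": [[[0,0,0],[0,0,0],1],[[0,0,0],[0,0,0],1],[[0,0,0],[0,0,0],1],[[0,0,0],[0,0,0],1],[[0,0,0],[0,0,0],1],[[0,0,0],[0,0,0],1],[[0,0,0],[0,0,0],1],[[0,0,0],[0,0,0],1],[[0,0,0],[0,0,0],1],[[0,0,0],[0,0,0],1]], "force": 60}}

```text
time: 7.02
tool_pos: [0.4978, 0.1547, 0.1094]
tool_rot: [[-0.958, 0.286, 0.001], [0.286, 0.958, 0.0], [-0.001, 0.0, -1.0]]
contact_force: [-0.3, -0.3, 2.4]
grip_width: 0.0148
grip_force: 59.9
```

```bash
cat > st.py <<'E'
from h import *
s=manip.get_state();R=np.array(s['tool_rot'])
print(s['time'],'yaw',np.degrees(np.arctan2(R[1,0],R[0,0])).round(2),{k:np.round(s[k],4).tolist() for k in('tool_pos','contact_force','wrist_torque','grip_width','grip_force')})
E
python3 st.py
```

```text
7.0167 yaw 163.39 {'tool_pos': [0.4978, 0.1547, 0.1094], 'contact_force': [-0.2792, -0.324, 2.4013], 'wrist_torque': [0.0274, -0.0139, 0.0132], 'grip_width': 0.0148, 'grip_force': 59.9402}
```

Firm grip. I'll feel for the stop, first about +10° around tool z in gentle steps.

Call:
{"api": "drive_tool", "payload": {"commands": [[[0,0,0],[0,0,0.02],1],[[0,0,0],[0,0,0.02],1],[[0,0,0],[0,0,0.02],1],[[0,0,0],[0,0,0.02],1],[[0,0,0],[0,0,0],1],[[0,0,0],[0,0,0],1]]}}

```text
time: 7.52
tool_pos: [0.4973, 0.1541, 0.1094]
tool_rot: [[-0.918, 0.397, -0.001], [0.397, 0.918, -0.001], [-0.0, -0.001, -1.0]]
contact_force: [-2.1, -3.0, 4.5]
grip_width: 0.0149
grip_force: 60.7
```

```bash
python3 st.py
```

```text
7.5167 yaw 156.62 {'tool_pos': [0.4973, 0.1541, 0.1094], 'contact_force': [-2.0699, -3.0407, 4.4676], 'wrist_torque': [-0.5017, 0.3501, 0.5163], 'grip_width': 0.0149, 'grip_force': 60.6575}
```

The torque reached 0.52 N m about 7° in, so that is a stop. Turning the other way.

Call:
{"api": "drive_tool", "payload": {"commands": [[[0,0,0],[0,0,-0.03],1],[[0,0,0],[0,0,-0.03],1],[[0,0,0],[0,0,-0.03],1],[[0,0,0],[0,0,-0.03],1],[[0,0,0],[0,0,-0.03],1],[[0,0,0],[0,0,-0.03],1],[[0,0,0],[0,0,-0.03],1],[[0,0,0],[0,0,0],1],[[0,0,0],[0,0,0],1]]}}

```text
time: 8.27
tool_pos: [0.4977, 0.1547, 0.1093]
tool_rot: [[-0.995, 0.096, 0.0], [0.096, 0.995, 0.0], [-0.0, 0.0, -1.0]]
contact_force: [-0.3, 0.4, 3.3]
grip_width: 0.0149
grip_force: 60.1
```

```bash
python3 st.py
```

```text
8.2667 yaw 174.51 {'tool_pos': [0.4977, 0.1547, 0.1093], 'contact_force': [-0.3409, 0.3608, 3.276], 'wrist_torque': [0.0481, 0.0399, 0.0389], 'grip_width': 0.0149, 'grip_force': 60.0953}
```

It is free at +11°. Turning 46° more, to about 57°.

Call:
{"api": "drive_tool", "payload": {"commands": [[[0,0,0],[0,0,-0.038],1],[[0,0,0],[0,0,-0.038],1],[[0,0,0],[0,0,-0.038],1],[[0,0,0],[0,0,-0.038],1],[[0,0,0],[0,0,-0.038],1],[[0,0,0],[0,0,-0.038],1],[[0,0,0],[0,0,-0.038],1],[[0,0,0],[0,0,-0.038],1],[[0,0,0],[0,0,-0.038],1],[[0,0,0],[0,0,-0.038],1],[[0,0,0],[0,0,-0.038],1],[[0,0,0],[0,0,-0.038],1],[[0,0,0],[0,0,-0.038],1],[[0,0,0],[0,0,-0.038],1],[[0,0,0],[0,0,0],1],[[0,0,0],[0,0,0],1],[[0,0,0],[0,0,0],1]]}}

```text
time: 9.68
tool_pos: [0.4978, 0.1547, 0.1093]
tool_rot: [[-0.764, -0.645, 0.001], [-0.645, 0.764, 0.0], [-0.001, -0.0, -1.0]]
contact_force: [0.5, 0.1, 4.0]
grip_width: 0.0148
grip_force: 60.2
```

```bash
python3 st.py
```

```text
9.6833 yaw -139.83 {'tool_pos': [0.4978, 0.1547, 0.1093], 'contact_force': [0.4806, 0.1135, 4.0064], 'wrist_torque': [0.0297, 0.0228, -0.027], 'grip_width': 0.0148, 'grip_force': 60.1632}
```

Turned 56.7° freely with no torque. I'll lift 5 mm first as a test, then continue to 80 mm slowly.

Call:
{"api": "drive_tool", "payload": {"commands": [[[0,0,-0.003],[0,0,0],1],[[0,0,-0.003],[0,0,0],1],[[0,0,0],[0,0,0],1],[[0,0,0],[0,0,0],1]]}}

```text
time: 10.02
tool_pos: [0.4972, 0.1545, 0.1135]
tool_rot: [[-0.763, -0.646, -0.001], [-0.646, 0.763, -0.0], [0.001, 0.0, -1.0]]
contact_force: [-0.2, 0.4, -1.2]
grip_width: 0.0152
grip_force: 59.5
```

```bash
python3 st.py
```

```text
10.0167 yaw -139.73 {'tool_pos': [0.4972, 0.1545, 0.1135], 'contact_force': [-0.1669, 0.3875, -1.2193], 'wrist_torque': [0.01, 0.0308, -0.0019], 'grip_width': 0.0152, 'grip_force': 59.5433}
```

The wrist carries only the stopper's weight, so it is free.

Call:
{"api": "drive_tool", "payload": {"commands": [[[0,0,-0.006],[0,0,0],1],[[0,0,-0.008],[0,0,0],1],[[0,0,-0.008],[0,0,0],1],[[0,0,-0.008],[0,0,0],1],[[0,0,-0.008],[0,0,0],1],[[0,0,-0.008],[0,0,0],1],[[0,0,-0.008],[0,0,0],1],[[0,0,-0.008],[0,0,0],1],[[0,0,-0.008],[0,0,0],1],[[0,0,-0.008],[0,0,0],1],[[0,0,-0.008],[0,0,0],1],[[0,0,-0.006],[0,0,0],1],[[0,0,-0.003],[0,0,0],1],[[0,0,0],[0,0,0],1],[[0,0,0],[0,0,0],1],[[0,0,0],[0,0,0],1],[[0,0,0],[0,0,0],1],[[0,0,0],[0,0,0],1],[[0,0,0],[0,0,0],1]]}}

```text
time: 11.6
tool_pos: [0.4974, 0.1546, 0.1896]
tool_rot: [[-0.763, -0.647, -0.001], [-0.647, 0.763, -0.0], [0.0, 0.0, -1.0]]
contact_force: [-0.1, -0.7, -0.7]
grip_width: 0.0148
grip_force: 59.5
```

```bash
python3 st.py
python3 - <<'E'
from h import *
a=optics.read_camera('side')
cv2.imwrite('pics/s2.png',cv2.resize(a[110:270,130:330,::-1],None,fx=3,fy=3))
E
```

```text
11.6 yaw -139.71 {'tool_pos': [0.4974, 0.1546, 0.1896], 'contact_force': [-0.0793, -0.6658, -0.718], 'wrist_torque': [-0.0065, 0.0129, -0.0131], 'grip_width': 0.0148, 'grip_force': 59.527}
```

View pics/s2.png

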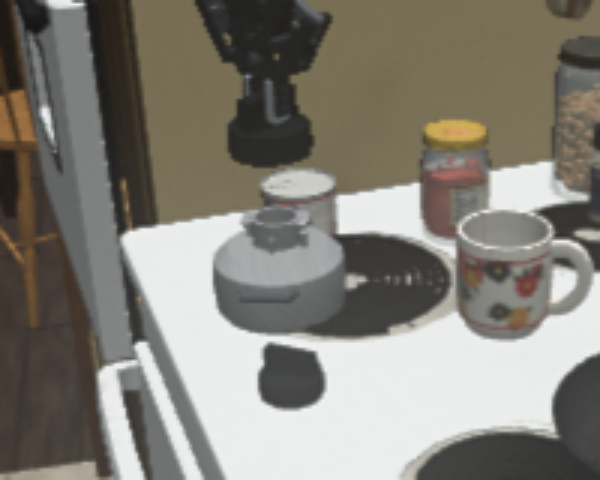

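The stopper, at (270,140) in the crop, is held level and well above the bare neck at (277,225). Handing in.

```bash
python3 -c "
from h import *
print(workorder.finish_job())"
```

```text
the job is handed in; nothing more can be done
None
```

The large stopper was unlocked (one way stopped at 7°, the other turned freely to about 57°), lifted straight up 80 mm and handed in held level and still, without touching the bystanders.

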